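# Load the battery tester and latch its guard

## Task

Stand the block battery fully down in the well of the test station, either way round. Then push the clear sliding guard shut over it until its latch catches with a click, and lean on it for a moment with about 15 N so that it sits firmly against its rubber buffer, without ramming it. Do not knock the other things about; leave the guard latched and the robot clear.

Things in the scene. Friction and masses are not known exactly. Their poses are not given: they have to be found in the camera images.
- battery: block battery standing on the table, 26.5 (its x) x 17.5 (its y) x 48.5 mm high, 46 g, black with a coppery band and two small round steel terminals (3 mm high) on top. Origin: centre of its underside, z up. It must stay terminals up; half a turn makes no difference.
- station: fixed grey test station, x -70..100, y -245..145 mm about its origin (on the table), flat top 72 mm high. Open-topped chamber inside: x -55..55, y -135..-20, floor 20 mm high, with a black block holding the battery well. Left (+y) is the instrument case where the open guard parks; right (-y) the latch end. Low guide rails along y at x -64.5 and 94.5, tops 82 mm high.
- well (a point): centre of the well's floor, 20 mm above the table; axes as station. Well 30.5 (x) by 21.5 mm (y), 15 mm deep, mouth 35 mm above the table, in a black block 60 x 56 mm. Battery's long side goes along station x. A seated battery's top is 68.5 mm high, clear of the guard's underside (74 mm); one not down in the well blocks the guard.
- guard (a joint): sliding guard, m open along station +y; starts 0.12 to 0.138. Clear plate x -56..88, 145 mm long, aluminium edges, top face 79 mm high, 0.4 kg, 1 to 2 N friction. Push towards station -y to shut. Latched it reads anywhere from -0.0145 to 0.0125: the latch block sits in a slotted foot within 12 mm either way of nominal; its place is not measured and must be felt.
- guard_handle (a point): middle of the guard's handle: black upright fin 70 (station x) x 14 (station y) x 36 mm high on the guard plate, 79 to 115 mm above the table; axes as station, moves with the guard. The plate reaches 20 mm past the fin's middle on the +y side. Push on its +y face, or pinch it across its 14 mm.
- bolt (a joint): spring latch pin, black knob on top, in the steel block at the station's -y, +x corner; m lifted, 0 is down. Over the guard's last 35 mm or so a wedge on the steel tongue along its far (+x) edge lifts the pin to about 0.008 (push 7 to 11 N); past the crest the pin snaps down to 0 behind the wedge (the click), the guard jumps on about 7 mm and cannot slide back.
- buffer (a joint): rubber buffer in the latch block, met by the guard's tongue about 1 mm after the click; m pressed in, 10 N per mm, springs back when let go. To seat the guard lean on it with about 15 N (at least 6 N, 0.0006, for a moment); above 24 N (0.0024) is ramming.
- bar_magnet: bystander: plain steel bar standing on end, 24 x 24 x 60 mm, near the battery; origin under its centre
- bobbin: bystander: grey flanged bobbin, 34 mm across and 34 mm high, near the battery; origin under its centre
- foil_dish: bystander: round aluminium dish, 90 mm across, 22 mm high; origin under its centre
- clothes_peg: bystander: wooden clothes peg lying flat, 72 mm long; origin under its centre
- pebble: bystander: small pebble, 36 mm across, 18 mm high; origin under its centre

How it is judged:
By the outcome, as a careful person would: the job done as asked, in the order asked, and still so for the second after the job is handed in, with the robot touching nothing.
It also fails if it takes over 70 s, if anything falls off the work surface, if the arm or the gripper's body presses on something with over 40 N, if the wrist force passes 120 N, or if a joint passes its speed limit or range.

## Robot

A 6-joint arm with a two-finger parallel gripper is mounted at the origin on the work surface. World frame = base frame: x ahead of the robot, y to its left, z up, the work surface at z = 0. Lengths are in m, angles in degrees, forces in N, time in s.
With the tool pointing down it reaches from about 0.4 to 0.825 m from the base axis. Payload 7 kg.
Tool frame: the origin (TCP) lies on the centre line of the jaws, within the pads' length; the fingertips stand r.tip_reach ahead of it and the grasp point (between the pads) is the TCP (r.tip_reach is the distance from the TCP to the fingertips, in m); z points along the fingers, y is the line along which they close (so a half turn about z gives the same grasp; the last joint's range is limited). The gripper opens to 88 mm and grips with 3 to 60 N. Pads are 19 mm wide; open, the fingers measure 130 mm over their backs; the gripper's body (78 mm by 193 mm) begins 47 mm behind the grasp point.
Start: joints at [-54.54, 20.546, 0.682, 0, -70.136, -16.507], TCP at [0.219, -0.638, 0.246] pointing down, gripper open.
Joint ranges: [-176.03, 176.03], [-82.01, 121.73], [-58.28, 71.71], [-173.87, 95.51], [-174.79, -0.11], [-173.66, 173.66]. Speed limits (degrees/s): [136.94, 136.94, 172.46, 180, 180, 180].

## Interface

Orientations are given as [roll, pitch, yaw] about the fixed x, y, z axes, in that order (R = Rz(yaw) Ry(pitch) Rx(roll)).
In Python, from plant import sensors, cams, r gives the robot as it stands.
- The arm moves only by the tool drive_tool, never from a script. Its argument "rows" is a list of rows, each an object of numbers: "fingers": the gripper's target within -1 to 1 (fully open at 1, half-way at 0, shut at -1); "x", "y", "z": the shift along the tool's x, y, z in m; "spin": the turn about the tool's z in rad. A call has 1 to 10 rows; each row is the pose to reach, as a shift and turn from the pose commanded when the call began, along the tool's axes at that moment; what a row does not reach only later rows make up. A row lasts 1/8 s, in which the tool goes at most 62.5 mm and 10.7 degrees, less where a joint would pass 70% of its speed; a pose out of reach is approached as far as the arm can. A call with a gripper value outside its range is refused whole. The fingers move at their own pace and stop on an object; "newtons" is the grip in N (left out, the last holds). Time passes only in rows, so rows that repeat a pose let the fingers close. It gives the time, the measured TCP pose, the force, the opening and the grip force at its end, in the units of the state.
- sensors.get_state(): the state, without advancing time (a new reading comes with each control period).
- cams.capture(name): name is "scene" or "side" or "wrist"; returns a dict with "pixels" (480x640x3 uint8, red, green, blue), "intrinsics" (3x3 intrinsics, pixels), "eye" and "orientation" of the camera in the world; the wrist camera has in their place "T_tool_cam" (4x4, takes a point from camera to tool coordinates, whose origin is the TCP and whose axes are the flange's). Camera axes: x right, y up, looking along -z (the intrinsics and any distortion apply to the point x, -y, -z); pixel columns grow to the right and rows downward; lengths in m; the calibration is good to about 2 mm. A picture is of the moment at which its call begins: read the wrist's pose just before it. There is no depth.
- r.close_job(): hands the job in; it is judged then, once.
The state is a dict: "time_s": time; "joints": joint angles; "qd": joint speeds; "joint_torque": joint torques, N m; "tcp_pos": TCP position; "eef_rot": TCP orientation; "contact_force": force on the tool from outside, world axes, zero at the start; "moment": the same for the moment, N m; "gripper_width": finger opening in m; "gripper_force": force on a finger pad.
Only numpy, scipy, OpenCV 4.12 (cv2) and the standard library are available. Lean on these libraries where they do the work, as an engineer would, in place of code of your own. Each camera call takes 0.05 s, during which the arm holds its last target. There are 200 camera calls.

## Working session

There is one attempt and no reset: what is moved stays moved. The work goes in short steps, Python scripts to look and compute and a tool call to move; the robot and the scene stay as the last step left them, time stands still between calls to the robot, and variables do not carry over. Pictures are saved under pics/ and viewed, at most 10 in all, crops included, and the job is handed in when it is done.

Besides the shell and the picture viewer there is one more tool, called after "Emit:" as name([rows], argument=value, ...), one row to a line, values as JSON. drive_tool: Moves the arm, as the interface text tells. Its arguments: {"type":"object","properties":{"rows":{"type":"array"},"newtons":{"type":"number"}},"required":["rows"]}

```bash
mkdir -p pics; ls; python3 - <<'E'
from plant import sensors,cams,r
import cv2,numpy as np
print(r.tip_reach, sensors.get_state())
for n in ["scene","side"]:
    c=cams.capture(n); cv2.imwrite(f"pics/{n}0.png",c["pixels"][:,:,::-1])
    print(n,{k:np.array(v).round(4).tolist() for k,v in c.items() if k!="pixels"})
E
```

```text
pics
0.019 {'time_s': 0.0, 'joints': array([-5.45420818e+01,  2.05908512e+01,  6.32833116e-01, -2.11702871e-02,
       -7.01347790e+01, -1.65058567e+01]), 'qd': array([ 0.03637485, -0.02321825,  0.01239806, -0.00293643, -0.02352274,
       -0.02986138]), 'joint_torque': array([ 4.10064797e-05, -5.82729757e+01,  2.93056798e+01,  6.99726015e+00,
        7.00436009e-03, -1.58500002e-04]), 'tcp_pos': array([ 0.21904367, -0.63798026,  0.2446188 ]), 'eef_rot': array([ 1.79905372e+02, -7.28639689e-03, -1.61055142e+02]), 'contact_force': array([ 0.07932203, -1.53210917, -0.17724117]), 'moment': array([-0.00304108, -0.00347897,  0.03200871]), 'gripper_force': 0.0, 'gripper_width': 0.08807726511209509}
scene {'intrinsics': [[459.0328, 0.0, 318.93], [0.0, 459.0328, 244.3103], [0.0, 0.0, 1.0]], 'eye': [1.1748, 0.294, 0.6924], 'orientation': [47.7295, 1.1959, 115.1694]}
side {'intrinsics': [[438.7866, 0.0, 322.6598], [0.0, 438.7866, 240.4797], [0.0, 0.0, 1.0]], 'eye': [0.506, -0.5683, 0.7583], 'orientation': [41.8243, 0.029, -4.341]}
```

View pics/scene0.png

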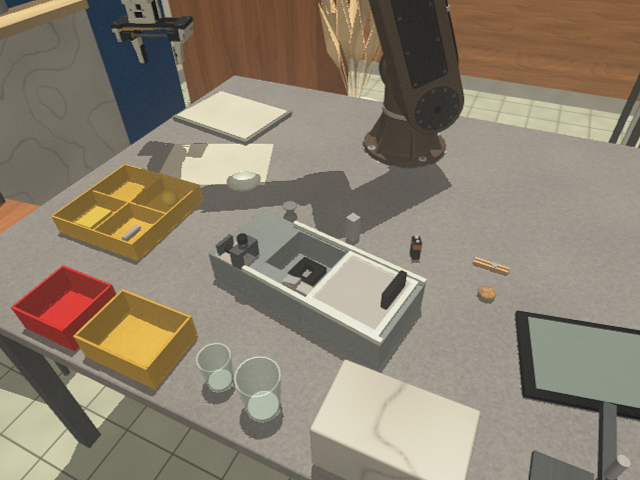

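View pics/side0.png

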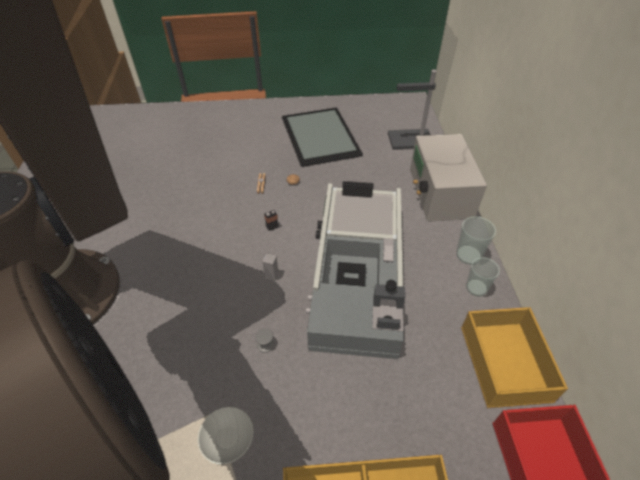

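The scene view shows the battery at (416,247) and the well block at (306,268), with the handle fin at (395,290). In the side view they are at (271,219), (351,272) and (357,188). Station +y is roughly world +y.

```bash
cat > h.py <<'E'
from plant import sensors,cams,r
import cv2,numpy as np
from scipy.spatial.transform import Rotation as R
def shot(n,save=None):
    s=sensors.get_state(); c=cams.capture(n); K=np.array(c["intrinsics"])
    if n=="wrist":
        T=np.array(c["T_tool_cam"]); Rt=R.from_euler('xyz',s["eef_rot"],degrees=True).as_matrix()
        M=Rt@T[:3,:3]; e=s["tcp_pos"]+Rt@T[:3,3]
    else: M=R.from_euler('xyz',c["orientation"],degrees=True).as_matrix(); e=np.array(c["eye"])
    if save: cv2.imwrite(f"pics/{save}.png",c["pixels"][:,:,::-1])
    return dict(K=K,M=M,e=e,px=c["pixels"])
def ray(c,u,v):
    d=np.linalg.inv(c["K"])@[u,v,1]; return c["M"]@[d[0],-d[1],-d[2]]
def onz(c,u,v,z):
    d=ray(c,u,v); return c["e"]+d*(z-c["e"][2])/d[2]
def proj(c,p):
    q=c["M"].T@(np.array(p)-c["e"]); q=c["K"]@[q[0],-q[1],-q[2]]; return q[:2]/q[2]
def tri(c1,p1,c2,p2):
    a,b=ray(c1,*p1),ray(c2,*p2); a/=np.linalg.norm(a); b/=np.linalg.norm(b)
    A=np.stack([a,-b],1); t=np.linalg.lstsq(A,c2["e"]-c1["e"],rcond=None)[0]
    x,y=c1["e"]+t[0]*a,c2["e"]+t[1]*b; return (x+y)/2,np.linalg.norm(x-y)
E
python3 - <<'E'
from h import *
np.set_printoptions(precision=4,suppress=True)
a=shot("scene");b=shot("side");w=shot("wrist")
print("bat",tri(a,(416,238),b,(271,213)))
print("well",onz(a,306,271,.035),onz(b,351,274,.035))
print("handle",onz(a,396,275,.115),onz(b,358,183,.115))
# station top outline corners, side view near end edges z=.072
for p in [(310,345),(403,350)]: print(onz(b,*p,.072))
# rail ends
for p in [(328,187),(400,190)]: print(onz(b,*p,.082))
print("mag",onz(a,352,215,.06),onz(b,270,257,.06),"bob",onz(a,290,205,.034),onz(b,264,333,.034))
print("wristcam",w["e"],w["M"][:,2],w["K"].tolist(), cams.capture("wrist")["T_tool_cam"])
E
```

```text
bat (array([0.4411, 0.1588, 0.0495]), np.float64(0.0019109092651320193))
well [ 0.6083 -0.016   0.035 ] [ 0.6061 -0.0202  0.035 ]
handle [0.6224 0.1688 0.115 ] [0.6408 0.1712 0.115 ]
[ 0.5119 -0.1962  0.072 ]
[ 0.6705 -0.2178  0.072 ]
[0.5764 0.2004 0.082 ]
[0.741  0.1774 0.082 ]
mag [0.4345 0.0119 0.06  ] [0.441  0.0174 0.06  ] bob [ 0.4277 -0.1477  0.034 ] [ 0.4281 -0.1444  0.034 ]
wristcam [ 0.1547 -0.6607  0.3851] [-0.2435 -0.0847  0.9662] [[374.69325089197946, 0.0, 319.47846728072136], [0.0, 374.69325089197946, 236.09124484348425], [0.0, 0.0, 1.0]] [[ 0.      0.9662  0.2579  0.0683]
 [ 1.      0.     -0.0001 -0.0002]
 [-0.0001  0.2579 -0.9662 -0.1402]
 [ 0.      0.      0.      1.    ]]
```

Emit:
drive_tool([
  {"x": -0.05,"y": 0.03,"fingers": 1},
  {"x": -0.1,"y": 0.06,"spin": 0.1},
  {"x": -0.15,"y": 0.09,"spin": 0.2},
  {"x": -0.2,"y": 0.13,"spin": 0.3},
  {"x": -0.25,"y": 0.17,"spin": 0.4},
  {"x": -0.3,"y": 0.2,"spin": 0.47},
  {"x": -0.33,"y": 0.25,"spin": 0.47},
  {"x": -0.36,"y": 0.3,"spin": 0.47},
  {"x": -0.39,"y": 0.35,"spin": 0.47},
  {"x": -0.42,"y": 0.4,"spin": 0.47},
])

```text
invalid input
```

Emit:
drive_tool([
  {"x": -0.02,"y": 0.05},
  {"x": -0.01,"y": 0.1},
  {"x": 0.0,"y": 0.15},
  {"x": 0.01,"y": 0.18},
  {"x": 0.01,"y": 0.18},
  {"x": 0.01,"y": 0.18},
])

```text
invalid input
```

```bash
python3 -c "
from h import *
shot('wrist','w1'); s=sensors.get_state(); print(s['tcp_pos'],s['eef_rot'],s['joints'],s['time_s'])"
```

```text
[ 0.21917974 -0.63829346  0.24531782] [ 1.79974156e+02 -3.47417106e-03 -1.61046473e+02] [-5.45395339e+01  2.05596814e+01  6.71502623e-01 -4.26600347e-03
 -7.01375877e+01 -1.65054895e+01] 0.35
```

View pics/w1.png

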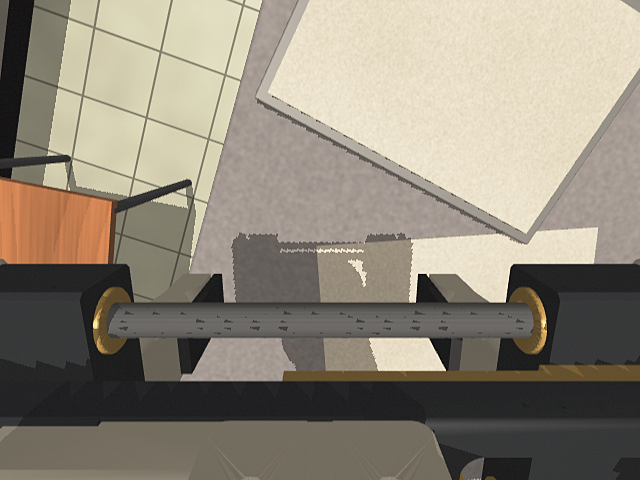

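The wrist view shows the gripper filling the rows below about 260, so only what lies on the tool's +x side and under the TCP is visible. I'll retry with every key given in each row.

Emit:
drive_tool([
  {"x": -0.05,"y": 0.03,"z": 0,"spin": 0.05,"fingers": 1},
  {"x": -0.1,"y": 0.06,"z": 0,"spin": 0.1,"fingers": 1},
  {"x": -0.15,"y": 0.09,"z": 0,"spin": 0.2,"fingers": 1},
  {"x": -0.2,"y": 0.13,"z": 0,"spin": 0.3,"fingers": 1},
  {"x": -0.25,"y": 0.17,"z": 0,"spin": 0.4,"fingers": 1},
  {"x": -0.3,"y": 0.2,"z": 0,"spin": 0.47,"fingers": 1},
  {"x": -0.33,"y": 0.25,"z": 0,"spin": 0.47,"fingers": 1},
  {"x": -0.36,"y": 0.3,"z": 0,"spin": 0.47,"fingers": 1},
  {"x": -0.39,"y": 0.35,"z": 0,"spin": 0.47,"fingers": 1},
  {"x": -0.42,"y": 0.4,"z": 0,"spin": 0.47,"fingers": 1},
], newtons=15)

```text
time_s: 1.6
tcp_pos: [0.4867, -0.1218, 0.2459]
eef_rot: [180.0, 0.1, 172.0]
contact_force: [1.5, 1.5, -1.0]
gripper_width: 0.0877
gripper_force: 0.0
```

Emit:
drive_tool([
  {"x": -0.03,"y": 0.05,"z": 0,"spin": 0,"fingers": 1},
  {"x": -0.06,"y": 0.1,"z": 0,"spin": 0,"fingers": 1},
  {"x": -0.09,"y": 0.15,"z": 0,"spin": 0,"fingers": 1},
  {"x": -0.09,"y": 0.187,"z": 0,"spin": 0,"fingers": 1},
  {"x": -0.09,"y": 0.187,"z": 0,"spin": 0,"fingers": 1},
  {"x": -0.09,"y": 0.187,"z": 0,"spin": 0,"fingers": 1},
])

```text
time_s: 2.35
tcp_pos: [0.6013, 0.0489, 0.2455]
eef_rot: [-180.0, -0.0, 172.1]
contact_force: [-0.2, 0.3, 0.1]
gripper_width: 0.0874
gripper_force: 0.0
```

```bash
python3 -c "
from h import *
shot('wrist','w2'); s=sensors.get_state(); print(s['tcp_pos'],s['eef_rot'],s['joints'],s['time_s'])"
```

```text
[0.60134963 0.04847595 0.24567742] [-1.79995547e+02  2.47259285e-03  1.72011943e+02] [ 2.31490093e+01  1.38492655e+01 -8.75744001e+00  5.51342538e-03
 -6.73934807e+01 -1.21139186e+02] 2.4
```

View pics/w2.png

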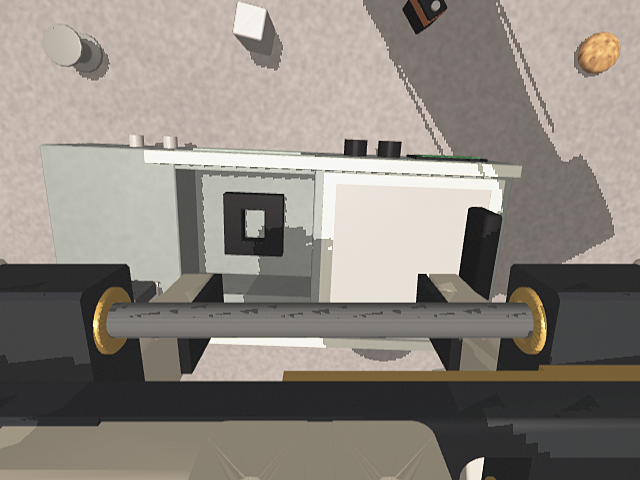

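The wrist view shows the well block at about (223–285, 192–256) with its opening at (245–265, 210–238). The handle is at (483,255), and the battery is cut off at (425,12). I'll measure the well now, then move over the battery.

Emit:
drive_tool([
  {"x": 0.05,"y": 0.03,"z": 0,"spin": 0,"fingers": 1},
  {"x": 0.1,"y": 0.05,"z": 0,"spin": 0,"fingers": 1},
  {"x": 0.14,"y": 0.07,"z": 0,"spin": 0,"fingers": 1},
  {"x": 0.14,"y": 0.07,"z": 0,"spin": 0,"fingers": 1},
  {"x": 0.14,"y": 0.07,"z": 0,"spin": 0,"fingers": 1},
])

```text
time_s: 3.02
tcp_pos: [0.4729, 0.1372, 0.2462]
eef_rot: [180.0, 0.1, 172.0]
contact_force: [-0.1, 0.4, 0.5]
gripper_width: 0.0877
gripper_force: 0.0
```

```bash
python3 - <<'E'
from h import *
np.set_printoptions(precision=4,suppress=True)
# well, from saved image at known pose
T=np.array(cams.capture("wrist")["T_tool_cam"])
Rt=R.from_euler('xyz',[-179.9955,.0025,172.012],degrees=True).as_matrix()
K=np.array([[374.693,0,319.478],[0,374.693,236.091],[0,0,1]])
c=dict(K=K,M=Rt@T[:3,:3],e=np.array([.60135,.04848,.24568])+Rt@T[:3,3])
im=cv2.imread("pics/w2.png"); m=(im.max(2)<60).astype(np.uint8)
m[:185]=0;m[262:]=0;m[:,:215]=0;m[:,295:]=0
cs,h=cv2.findContours(m,cv2.RETR_CCOMP,cv2.CHAIN_APPROX_NONE)
for k,q in zip(cs,h[0]):
    if cv2.contourArea(k)<100: continue
    P=np.array([onz(c,*p,.035)[:2] for p in k[:,0].astype(float)]).astype(np.float32)
    print("hole" if q[3]>=0 else "outer",cv2.boundingRect(k),cv2.minAreaRect(P*1000))
# inner rail edge near robot: white rail
for p in [(150,150),(520,166),(45,146),(143,150)]: print(p,onz(c,*p,.082)[:2])
s=sensors.get_state();print(s["tcp_pos"],s["eef_rot"])
shot("wrist","w3")
E
```

```text
outer (223, 192, 61, 64) ((606.1229248046875, -15.91033935546875), (57.08393478393555, 61.38499069213867), 79.70134735107422)
hole (244, 207, 22, 32) ((604.6683959960938, -14.744470596313477), (20.327495574951172, 30.91949462890625), 79.8676528930664)
hole (224, 193, 59, 29) ((589.4830932617188, -13.110128402709961), (55.064491271972656, 24.99349021911621), 79.69868469238281)
(150, 150) [ 0.5257 -0.0759]
(520, 166) [0.5789 0.2138]
(45, 146) [ 0.5112 -0.157 ]
(143, 150) [ 0.5249 -0.0814]
[0.4732 0.1371 0.2459] [179.9762   0.0355 171.9742]
```

View pics/w3.png

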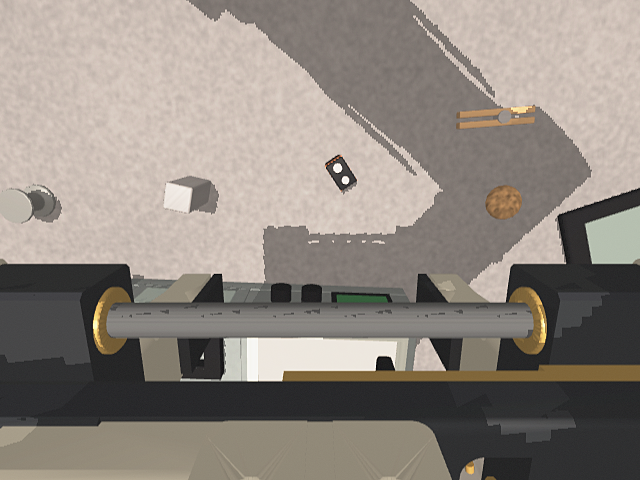

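The wrist view shows the battery from above at (341,174), with its two terminals at (337,168) and (346,181). The magnet at (187,194) and the bobbin are far enough away.

```bash
python3 - <<'E'
from h import *
np.set_printoptions(precision=4,suppress=True)
c=shot("wrist"); s=sensors.get_state()
roi=c["px"][140:205,310:375]; m=(roi.min(2)>190).astype(np.uint8)
n,l,st,ce=cv2.connectedComponentsWithStats(m)
m2=cv2.copyMakeBorder(m,0,0,0,0)
k=[ce[i]+[310,140] for i in range(1,n) if 20<st[i][4]<300 and st[i][0]>0 and st[i][1]>0 and st[i][0]+st[i][2]<65 and st[i][1]+st[i][3]<65]
print(k)
P=[onz(c,*p,.050)[:2] for p in k]; print(P)
d=P[0]-P[1]; print("yaw long",np.degrees(np.arctan2(d[1],d[0])),"centre",np.mean(P,0),np.linalg.norm(d))
# black/copper top outline check
dk=((roi.max(2)<62)).astype(np.uint8); dk[m>0]=1
cs,_=cv2.findContours(cv2.morphologyEx(dk,cv2.MORPH_CLOSE,np.ones((3,3))),0,1); q=max(cs,key=cv2.contourArea)
print(cv2.minAreaRect((np.array([onz(c,*(p+[310,140]),.0485)[:2] for p in q[:,0]])*1000).astype(np.float32)))
ctr=np.mean(P,0); print(ctr-s["tcp_pos"][:2])
Rt=R.from_euler('xyz',s["eef_rot"],degrees=True).as_matrix(); print("tool shift",Rt.T@np.r_[ctr-s["tcp_pos"][:2],0], s["tcp_pos"],s["eef_rot"])
E
```

```text
Traceback (most recent call last):
cv2.error: OpenCV(4.12.0) :-1: error: (-5:Bad argument) in function 'copyMakeBorder'
> Overload resolution failed:
>  - copyMakeBorder() missing required argument 'borderType' (pos 6)
>  - copyMakeBorder() missing required argument 'borderType' (pos 6)
```

```bash
python3 - <<'E'
from h import *
np.set_printoptions(precision=4,suppress=True)
s=sensors.get_state(); c=shot("wrist")
roi=c["px"][140:205,310:375].astype(int); m=(roi.min(2)>205).astype(np.uint8)
n,l,st,ce=cv2.connectedComponentsWithStats(m)
print(st,ce+[310,140])
k=sorted([i for i in range(1,n) if st[i][4]>15],key=lambda i:np.hypot(*(ce[i]-[31,34])))[:2]
P=[onz(c,*(ce[i]+[310,140]),.0515)[:2] for i in k]
d=P[0]-P[1]; ctr=np.mean(P,0); print("yaw long",np.degrees(np.arctan2(d[1],d[0])),"centre",ctr,np.linalg.norm(d))
dk=((roi.max(2)<62)|(m>0)).astype(np.uint8)
cs,_=cv2.findContours(cv2.morphologyEx(dk,cv2.MORPH_CLOSE,np.ones((3,3))),0,1); q=max(cs,key=cv2.contourArea)
print(cv2.minAreaRect((np.array([onz(c,*(p+[310,140]),.0485)[:2] for p in q[:,0]])*1000).astype(np.float32)))
Rt=R.from_euler('xyz',s["eef_rot"],degrees=True).as_matrix(); print("tool shift",Rt.T@np.r_[ctr-s["tcp_pos"][:2],0], s["tcp_pos"],s["eef_rot"])
E
```

```text
[[   0    0   65   65 4115]
 [  24   24    8    9   62]
 [  17   31    1    1    1]
 [  32   37    7    7   42]
 [  46   37    1    1    1]
 [  22   39    1    1    1]
 [  24   42    1    1    1]
 [  26   45    1    1    1]
 [  39   50    1    1    1]] [[342.0411 171.9684]
 [337.4032 167.8871]
 [327.     171.    ]
 [345.1905 179.9286]
 [356.     177.    ]
 [332.     179.    ]
 [334.     182.    ]
 [336.     185.    ]
 [349.     190.    ]]
yaw long -154.3362024728975 centre [0.4404 0.1615] 0.01268287546938769
((439.1392822265625, 160.8294219970703), (27.767675399780273, 18.73059844970703), 26.113210678100586)
tool shift [ 0.036   0.0196 -0.    ] [0.4733 0.137  0.2455] [-179.9877   -0.0022  171.9387]
```

Emit:
drive_tool([
  {"x": 0.036,"y": 0.019,"z": 0.03,"spin": -0.15,"fingers": 1},
  {"x": 0.036,"y": 0.019,"z": 0.06,"spin": -0.3,"fingers": 1},
  {"x": 0.036,"y": 0.019,"z": 0.09,"spin": -0.45,"fingers": 1},
  {"x": 0.036,"y": 0.019,"z": 0.12,"spin": -0.592,"fingers": 1},
  {"x": 0.036,"y": 0.019,"z": 0.15,"spin": -0.592,"fingers": 1},
  {"x": 0.036,"y": 0.019,"z": 0.175,"spin": -0.592,"fingers": 1},
  {"x": 0.036,"y": 0.019,"z": 0.195,"spin": -0.592,"fingers": 1},
  {"x": 0.036,"y": 0.019,"z": 0.201,"spin": -0.592,"fingers": 1},
  {"x": 0.036,"y": 0.019,"z": 0.201,"spin": -0.592,"fingers": 1},
])

```text
time_s: 4.35
tcp_pos: [0.4399, 0.1613, 0.0444]
eef_rot: [-180.0, -0.1, -154.1]
contact_force: [0.4, 0.1, -0.3]
gripper_width: 0.0878
gripper_force: 0.0
```

```bash
python3 - <<'E'
from h import *
np.set_printoptions(precision=4,suppress=True)
s=sensors.get_state(); c=shot("wrist","w4"); print(s["tcp_pos"],s["eef_rot"],s["joints"])
E
```

```text
[0.4399 0.1613 0.0444] [-179.9747   -0.0501 -154.0849] [  44.3087   15.1136  -39.127     0.0141  -35.815  -108.405 ]
```

View pics/w4.png

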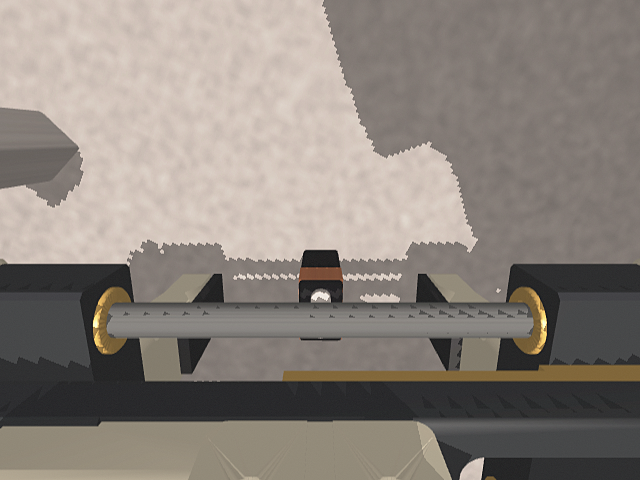

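The battery sits centred between the open fingers at column 321 and is aligned with them. I'll close and lift.

Emit:
drive_tool([
  {"x": 0,"y": 0,"z": 0,"spin": 0,"fingers": -0.5},
  {"x": 0,"y": 0,"z": 0,"spin": 0,"fingers": -1},
  {"x": 0,"y": 0,"z": 0,"spin": 0,"fingers": -1},
  {"x": 0,"y": 0,"z": 0,"spin": 0,"fingers": -1},
  {"x": 0,"y": 0,"z": 0,"spin": 0,"fingers": -1},
  {"x": 0,"y": 0,"z": 0,"spin": 0,"fingers": -1},
  {"x": 0,"y": 0,"z": 0,"spin": 0,"fingers": -1},
], newtons=15)

```text
time_s: 5.28
tcp_pos: [0.4396, 0.1616, 0.0445]
eef_rot: [-180.0, -0.0, -154.1]
contact_force: [-0.2, 0.4, -0.3]
gripper_width: 0.0229
gripper_force: 0.0
```

```bash
python3 - <<'E'
from h import *
np.set_printoptions(precision=4,suppress=True)
s=sensors.get_state(); c=shot("wrist"); print(s["tcp_pos"],s["eef_rot"])
px=c["px"].astype(int)
for v in range(245,304,2): print(v,px[v,308:334:4].tolist()) if v>262 and v<302 else 0
Rt=R.from_euler('xyz',s["eef_rot"],degrees=True).as_matrix()
for x in (10,12,13.25,14,16): print(x,proj(c,np.r_[s["tcp_pos"][:2],.0485]+Rt@[x/1e3,0,0]))
E
```

```text
[0.4396 0.1616 0.0445] [-179.9979   -0.0051 -154.0532]
263 [[38, 36, 37], [39, 36, 37], [39, 38, 37], [38, 38, 38], [38, 37, 37], [36, 34, 36], [40, 40, 40]]
265 [[30, 33, 34], [35, 35, 35], [38, 36, 39], [33, 33, 34], [38, 37, 37], [33, 35, 34], [36, 36, 37]]
267 [[98, 63, 48], [97, 63, 49], [94, 62, 49], [79, 55, 45], [76, 54, 44], [77, 54, 45], [77, 54, 43]]
269 [[137, 88, 63], [134, 85, 62], [157, 99, 71], [138, 87, 63], [137, 88, 63], [136, 87, 62], [139, 88, 63]]
271 [[137, 87, 64], [133, 86, 63], [133, 84, 61], [135, 85, 63], [134, 86, 61], [134, 87, 64], [137, 88, 64]]
273 [[136, 86, 62], [133, 85, 62], [133, 85, 61], [135, 87, 63], [134, 86, 61], [133, 85, 62], [136, 87, 63]]
275 [[137, 88, 63], [133, 85, 63], [133, 86, 62], [133, 84, 61], [135, 85, 62], [134, 86, 64], [135, 86, 62]]
277 [[137, 87, 63], [134, 86, 63], [135, 86, 64], [136, 86, 63], [135, 86, 63], [134, 86, 62], [137, 88, 64]]
279 [[132, 84, 61], [130, 82, 61], [120, 77, 58], [131, 83, 62], [129, 83, 60], [129, 83, 60], [131, 83, 59]]
281 [[31, 33, 37], [30, 33, 35], [30, 32, 34], [26, 30, 33], [22, 26, 29], [
[... 562 characters left out ...]
7, 56, 56], [135, 128, 122], [253, 251, 248], [255, 253, 250], [255, 255, 250], [127, 120, 115], [61, 57, 59]]
295 [[59, 57, 59], [160, 152, 144], [240, 232, 225], [246, 242, 238], [160, 150, 141], [194, 182, 174], [61, 59, 59]]
297 [[33, 30, 34], [176, 166, 157], [170, 160, 153], [242, 234, 227], [171, 162, 153], [184, 172, 164], [37, 36, 39]]
299 [[32, 32, 34], [175, 165, 157], [174, 164, 157], [171, 160, 154], [174, 164, 155], [180, 170, 163], [38, 37, 39]]
301 [[32, 32, 33], [173, 163, 155], [172, 161, 154], [171, 161, 155], [168, 159, 151], [174, 164, 157], [40, 39, 40]]
10 [320.2342 290.3195]
12 [320.2369 285.5552]
13.25 [320.2387 282.5604]
14 [320.2397 280.7571]
16 [320.2425 275.9249]
```

Emit:
drive_tool([
  {"x": 0,"y": 0,"z": 0,"spin": 0,"fingers": -1},
  {"x": 0,"y": 0,"z": 0,"spin": 0,"fingers": -1},
  {"x": 0,"y": 0,"z": 0,"spin": 0,"fingers": -1},
  {"x": 0,"y": 0,"z": 0,"spin": 0,"fingers": -1},
])

```text
time_s: 5.82
tcp_pos: [0.4396, 0.1616, 0.0445]
eef_rot: [-180.0, -0.0, -154.1]
contact_force: [0.5, -0.5, 0.2]
gripper_width: 0.0173
gripper_force: 15.0
```

Emit:
drive_tool([
  {"x": 0,"y": 0,"z": -0.03,"spin": 0,"fingers": -1},
  {"x": 0,"y": 0,"z": -0.08,"spin": 0,"fingers": -1},
  {"x": 0,"y": 0,"z": -0.13,"spin": 0,"fingers": -1},
  {"x": -0.02,"y": -0.04,"z": -0.155,"spin": 0.15,"fingers": -1},
  {"x": -0.04,"y": -0.09,"z": -0.155,"spin": 0.3,"fingers": -1},
  {"x": -0.06,"y": -0.14,"z": -0.155,"spin": 0.45,"fingers": -1},
  {"x": -0.08,"y": -0.19,"z": -0.155,"spin": 0.6,"fingers": -1},
  {"x": -0.1,"y": -0.24,"z": -0.155,"spin": 0.63,"fingers": -1},
  {"x": -0.12,"y": -0.267,"z": -0.155,"spin": 0.63,"fingers": -1},
  {"x": -0.12,"y": -0.267,"z": -0.155,"spin": 0.63,"fingers": -1},
])

```text
time_s: 7.08
tcp_pos: [0.6654, -0.0276, 0.198]
eef_rot: [-180.0, -0.1, 169.7]
contact_force: [-1.1, -0.5, -0.6]
gripper_width: 0.017
gripper_force: 15.0
```

```bash
sleep 1; cat > m.py <<'E'
from h import *
np.set_printoptions(precision=4,suppress=True)
s=sensors.get_state(); c=shot("wrist","w5"); print(s["tcp_pos"],s["eef_rot"],s["gripper_width"],s["gripper_force"])
Rt=R.from_euler('xyz',s["eef_rot"],degrees=True).as_matrix()
c0=proj(c,[.605,-.0155,.035]).astype(int); print("expect",c0)
u,v=c0; g=c["px"][max(v-60,0):v+60,u-70:u+70].max(2); off=[u-70,max(v-60,0)]
for th in (50,60,70):
    cs,h=cv2.findContours((g<th).astype(np.uint8),cv2.RETR_CCOMP,cv2.CHAIN_APPROX_NONE)
    for k,q in zip(cs,h[0]):
        if cv2.contourArea(k)<200: continue
        P=np.array([onz(c,*(p+off),.035)[:2] for p in k[:,0].astype(float)])*1000
        w=cv2.minAreaRect(P.astype(np.float32)); print(th,"hole" if q[3]>=0 else "outer",cv2.boundingRect(k),np.round(w[0],1),np.round(w[1],1),round(w[2],2))
E
python3 m.py
```

```text
[ 0.6654 -0.0276  0.198 ] [-179.9543   -0.0888  169.706 ] 0.017031950591536154 14.996623992919922
expect [320 145]
50 outer (56, 42, 30, 41) [606.5 -15.9] [22.8 30.9] 79.18
50 hole (56, 42, 29, 41) [606.5 -16.2] [22.2 30.7] 79.71
60 outer (56, 42, 30, 42) [606.9 -16. ] [23.1 31.5] 79.71
60 hole (56, 42, 29, 41) [606.5 -16.2] [21.9 30.9] 80.28
70 outer (46, 60, 60, 41) [632.6  -9.7] [26.4 56. ] 22.6
70 outer (56, 41, 30, 43) [606.5 -15.9] [23.2 32.2] 79.71
70 hole (56, 42, 29, 41) [606.5 -16.1] [21.8 30.9] 80.28
```

View pics/w5.png

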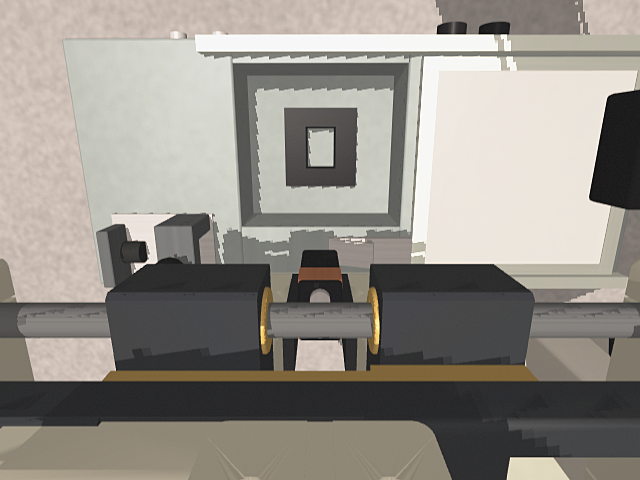

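The wrist view looks straight down on the well mouth, at about (320,147). The battery is held upright in the fingers at (320,285). I'll move above the well and stop just over the mouth.

Emit:
drive_tool([
  {"x": 0.03,"y": 0.001,"z": 0,"spin": 0,"fingers": -1},
  {"x": 0.06,"y": 0.001,"z": 0.0,"spin": 0,"fingers": -1},
  {"x": 0.06,"y": 0.001,"z": 0.03,"spin": -0.003,"fingers": -1},
  {"x": 0.06,"y": 0.001,"z": 0.06,"spin": -0.003,"fingers": -1},
  {"x": 0.06,"y": 0.001,"z": 0.09,"spin": -0.003,"fingers": -1},
  {"x": 0.06,"y": 0.001,"z": 0.11,"spin": -0.003,"fingers": -1},
  {"x": 0.06,"y": 0.001,"z": 0.113,"spin": -0.003,"fingers": -1},
  {"x": 0.06,"y": 0.001,"z": 0.113,"spin": -0.003,"fingers": -1},
  {"x": 0.06,"y": 0.001,"z": 0.113,"spin": -0.003,"fingers": -1},
])

```text
time_s: 8.25
tcp_pos: [0.606, -0.0141, 0.0878]
eef_rot: [180.0, 0.1, 170.0]
contact_force: [-0.1, -0.5, -0.5]
gripper_width: 0.0173
gripper_force: 15.0
```

Emit:
drive_tool([
  {"x": 0,"y": 0,"z": 0.002,"spin": 0,"fingers": -1},
  {"x": 0,"y": 0,"z": 0.004,"spin": 0,"fingers": -1},
  {"x": 0,"y": 0,"z": 0.006,"spin": 0,"fingers": -1},
  {"x": 0,"y": 0,"z": 0.007,"spin": 0,"fingers": -1},
  {"x": 0,"y": 0,"z": 0.007,"spin": 0,"fingers": -1},
])

```text
time_s: 8.88
tcp_pos: [0.6054, -0.0145, 0.0794]
eef_rot: [-180.0, -0.0, 170.0]
contact_force: [0.6, 0.9, -1.2]
gripper_width: 0.0174
gripper_force: 15.0
```

Emit:
drive_tool([
  {"x": -0.0015,"y": -0.0012,"z": -0.003,"spin": 0,"fingers": -1},
  {"x": -0.0015,"y": -0.0012,"z": -0.003,"spin": 0,"fingers": -1},
  {"x": -0.0015,"y": -0.0012,"z": -0.003,"spin": 0,"fingers": -1},
  {"x": -0.0015,"y": -0.0012,"z": 0.0,"spin": 0,"fingers": -1},
  {"x": -0.0015,"y": -0.0012,"z": 0.001,"spin": 0,"fingers": -1},
  {"x": -0.0015,"y": -0.0012,"z": 0.002,"spin": 0,"fingers": -1},
  {"x": -0.0015,"y": -0.0012,"z": 0.003,"spin": 0,"fingers": -1},
  {"x": -0.0015,"y": -0.0012,"z": 0.003,"spin": 0,"fingers": -1},
])

```text
time_s: 9.88
tcp_pos: [0.6067, -0.0159, 0.0764]
eef_rot: [-180.0, -0.0, 170.0]
contact_force: [-0.0, -0.3, -0.5]
gripper_width: 0.0174
gripper_force: 15.0
```

Emit:
drive_tool([
  {"x": 0,"y": 0,"z": 0.002,"spin": 0,"fingers": -1},
  {"x": 0,"y": 0,"z": 0.004,"spin": 0,"fingers": -1},
  {"x": 0,"y": 0,"z": 0.006,"spin": 0,"fingers": -1},
  {"x": 0,"y": 0,"z": 0.008,"spin": 0,"fingers": -1},
  {"x": 0,"y": 0,"z": 0.01,"spin": 0,"fingers": -1},
  {"x": 0,"y": 0,"z": 0.0105,"spin": 0,"fingers": -1},
  {"x": 0,"y": 0,"z": 0.011,"spin": 0,"fingers": -1},
  {"x": 0,"y": 0,"z": 0.011,"spin": 0,"fingers": -1},
])

```text
time_s: 10.88
tcp_pos: [0.6068, -0.0158, 0.0656]
eef_rot: [180.0, 0.0, 170.0]
contact_force: [-0.2, -0.7, -1.3]
gripper_width: 0.0176
gripper_force: 15.0
```

Emit:
drive_tool([
  {"x": 0,"y": 0,"z": 0.0005,"spin": 0,"fingers": -1},
  {"x": 0,"y": 0,"z": 0.0008,"spin": 0,"fingers": -1},
  {"x": 0,"y": 0,"z": 0.001,"spin": 0,"fingers": -1},
  {"x": 0,"y": 0,"z": 0.001,"spin": 0,"fingers": -1},
])

```text
time_s: 11.38
tcp_pos: [0.6068, -0.0159, 0.0646]
eef_rot: [180.0, 0.0, 170.0]
contact_force: [-0.5, 1.2, -0.4]
gripper_width: 0.0172
gripper_force: 15.0
```

Emit:
drive_tool([
  {"x": 0,"y": 0,"z": 0,"spin": 0,"fingers": -0.2},
  {"x": 0,"y": 0,"z": 0,"spin": 0,"fingers": -0.2},
  {"x": 0,"y": 0,"z": 0,"spin": 0,"fingers": -0.2},
  {"x": 0,"y": 0,"z": 0,"spin": 0,"fingers": -0.2},
])

```text
time_s: 11.88
tcp_pos: [0.6068, -0.0159, 0.0646]
eef_rot: [180.0, 0.0, 170.0]
contact_force: [0.4, 0.0, -0.0]
gripper_width: 0.0352
gripper_force: 0.0
```

Emit:
drive_tool([
  {"x": 0,"y": 0,"z": -0.01,"spin": 0,"fingers": -0.2},
  {"x": 0,"y": 0,"z": -0.03,"spin": 0,"fingers": -0.2},
  {"x": 0,"y": 0,"z": -0.08,"spin": 0,"fingers": -0.2},
  {"x": 0,"y": 0,"z": -0.13,"spin": 0,"fingers": -0.2},
  {"x": -0.03,"y": 0.03,"z": -0.16,"spin": 0,"fingers": -1},
  {"x": -0.06,"y": 0.06,"z": -0.16,"spin": 0,"fingers": -1},
  {"x": -0.08,"y": 0.08,"z": -0.16,"spin": 0,"fingers": -1},
  {"x": -0.08,"y": 0.08,"z": -0.16,"spin": 0,"fingers": -1},
  {"x": -0.08,"y": 0.08,"z": -0.16,"spin": 0,"fingers": -1},
], newtons=40)

```text
time_s: 13.0
tcp_pos: [0.6989, 0.0488, 0.2247]
eef_rot: [-180.0, -0.0, 170.0]
contact_force: [0.7, -0.7, -0.6]
gripper_width: 0.0005
gripper_force: 0.0
```

```bash
python3 -c "
from h import *
s=sensors.get_state(); shot('wrist','w6'); print(s['tcp_pos'],s['eef_rot'],s['gripper_width'],s['time_s'])"
```

```text
[0.6988963  0.04880643 0.224708  ] [-1.79989353e+02 -2.35077619e-02  1.70017832e+02] 0.0005296066962306455 13.0
```

View pics/w6.png

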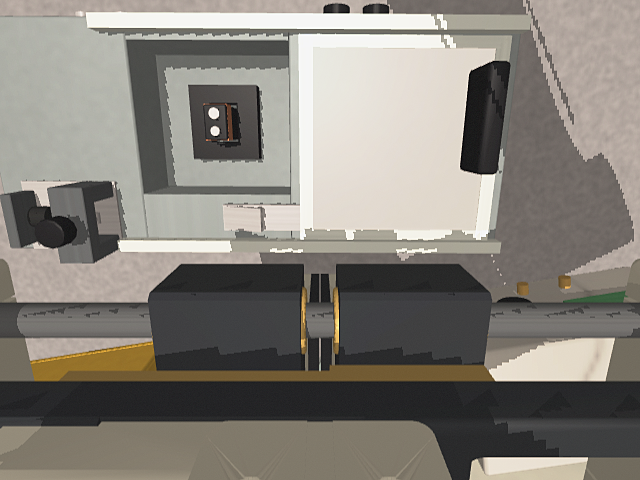

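The battery stands centred and terminals up in the well at (220,122). The handle fin's top face runs from about (500,62) to (487,174).

```bash
python3 - <<'E'
from h import *
np.set_printoptions(precision=4,suppress=True)
s=sensors.get_state(); c=shot("wrist")
for p,z in [((510,62),.115),((497,174),.115),((484,62),.115),((476,174),.115),((202,105),.0685),((238,105),.0685),((202,142),.0685),((213,112),.07),((213,131),.07)]: print(p,z,onz(c,*p,z)[:2])
g=c["px"].max(2)
for v in (80,110,140,160):
    row=g[v,440:540].astype(int); d=np.where(row<70)[0]+440; print(v,d.min(),d.max(),onz(c,d.max(),v,.115)[:2])
ys=np.array([0.1736,.9848]);print("rows",[ (np.where(g[:200,u]<60)[0].min(),np.where(g[:200,u]<60)[0].max()) for u in (480,485,492)])
E
```

```text
(510, 62) 0.115 [0.6086 0.1837]
(497, 174) 0.115 [0.6759 0.1722]
(484, 62) 0.115 [0.6058 0.1679]
(476, 174) 0.115 [0.6735 0.1585]
(202, 105) 0.0685 [ 0.5942 -0.022 ]
(238, 105) 0.0685 [0.5989 0.0045]
(202, 142) 0.0685 [ 0.6203 -0.0288]
(213, 112) 0.07 [ 0.6006 -0.0148]
(213, 131) 0.07 [ 0.6139 -0.0181]
80 469 508 [0.6188 0.182 ]
110 466 504 [0.6362 0.1787]
140 463 500 [0.6543 0.1753]
160 461 498 [0.6668 0.1733]
rows [(np.int64(67), np.int64(173)), (np.int64(65), np.int64(173)), (np.int64(62), np.int64(173))]
```

Emit:
drive_tool([
  {"x": 0.02,"y": 0.04,"z": 0,"spin": -0.17,"fingers": -1},
  {"x": 0.04,"y": 0.08,"z": 0,"spin": -0.34,"fingers": -1},
  {"x": 0.06,"y": 0.12,"z": 0,"spin": -0.51,"fingers": -1},
  {"x": 0.078,"y": 0.152,"z": 0,"spin": -0.68,"fingers": -1},
  {"x": 0.078,"y": 0.152,"z": 0,"spin": -0.85,"fingers": -1},
  {"x": 0.078,"y": 0.152,"z": 0,"spin": -1.02,"fingers": -1},
  {"x": 0.078,"y": 0.152,"z": 0,"spin": -1.2,"fingers": -1},
  {"x": 0.078,"y": 0.152,"z": 0,"spin": -1.38,"fingers": -1},
  {"x": 0.078,"y": 0.152,"z": 0,"spin": -1.571,"fingers": -1},
  {"x": 0.078,"y": 0.152,"z": 0,"spin": -1.571,"fingers": -1},
])

```text
time_s: 14.35
tcp_pos: [0.6486, 0.2117, 0.2251]
eef_rot: [-180.0, 0.0, -100.1]
contact_force: [0.1, 0.4, 0.4]
gripper_width: 0.0003
gripper_force: 0.0
```

Emit:
drive_tool([
  {"x": 0,"y": 0,"z": 0.03,"spin": 0,"fingers": -1},
  {"x": 0,"y": 0,"z": 0.06,"spin": 0,"fingers": -1},
  {"x": 0,"y": 0,"z": 0.09,"spin": 0,"fingers": -1},
  {"x": 0,"y": 0,"z": 0.11,"spin": 0,"fingers": -1},
  {"x": 0,"y": 0,"z": 0.117,"spin": 0,"fingers": -1},
  {"x": 0,"y": 0,"z": 0.117,"spin": 0,"fingers": -1},
  {"x": 0,"y": 0,"z": 0.117,"spin": 0,"fingers": -1},
])

```text
time_s: 15.22
tcp_pos: [0.6495, 0.2125, 0.1088]
eef_rot: [-179.9, 0.1, -100.0]
contact_force: [0.2, 0.1, 0.3]
gripper_width: 0.0005
gripper_force: 0.0
```

Emit:
drive_tool([
  {"x": 0.006,"y": 0,"z": 0,"spin": 0,"fingers": -1},
  {"x": 0.012,"y": 0,"z": 0,"spin": 0,"fingers": -1},
  {"x": 0.016,"y": 0,"z": 0,"spin": 0,"fingers": -1},
  {"x": 0.02,"y": 0,"z": 0,"spin": 0,"fingers": -1},
  {"x": 0.024,"y": 0,"z": 0,"spin": 0,"fingers": -1},
  {"x": 0.028,"y": 0,"z": 0,"spin": 0,"fingers": -1},
  {"x": 0.032,"y": 0,"z": 0,"spin": 0,"fingers": -1},
  {"x": 0.036,"y": 0,"z": 0,"spin": 0,"fingers": -1},
  {"x": 0.04,"y": 0,"z": 0,"spin": 0,"fingers": -1},
])

```text
time_s: 16.35
tcp_pos: [0.6419, 0.1727, 0.1076]
eef_rot: [180.0, 0.0, -100.0]
contact_force: [-1.4, 1.7, 0.7]
gripper_width: 0.0006
gripper_force: 0.8
```

Emit:
drive_tool([
  {"x": 0.005,"y": 0,"z": 0,"spin": 0,"fingers": -1},
  {"x": 0.01,"y": 0,"z": 0,"spin": 0,"fingers": -1},
  {"x": 0.015,"y": 0,"z": 0,"spin": 0,"fingers": -1},
  {"x": 0.02,"y": 0,"z": 0,"spin": 0,"fingers": -1},
  {"x": 0.025,"y": 0,"z": 0,"spin": 0,"fingers": -1},
  {"x": 0.03,"y": 0,"z": 0,"spin": 0,"fingers": -1},
  {"x": 0.035,"y": 0,"z": 0,"spin": 0,"fingers": -1},
  {"x": 0.04,"y": 0,"z": 0,"spin": 0,"fingers": -1},
])

```text
time_s: 17.35
tcp_pos: [0.635, 0.1331, 0.1075]
eef_rot: [180.0, -0.0, -100.0]
contact_force: [-1.7, 1.5, 0.2]
gripper_width: 0.0005
gripper_force: 0.8
```

```bash
python3 -c "
from h import *
shot('scene','s2')
im=cv2.imread('pics/s2.png'); cv2.imwrite('pics/s2c.png',cv2.resize(im[190:370,180:460],None,fx=2.8,fy=2.8))"
```

```text
(no output)
```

View pics/s2c.png

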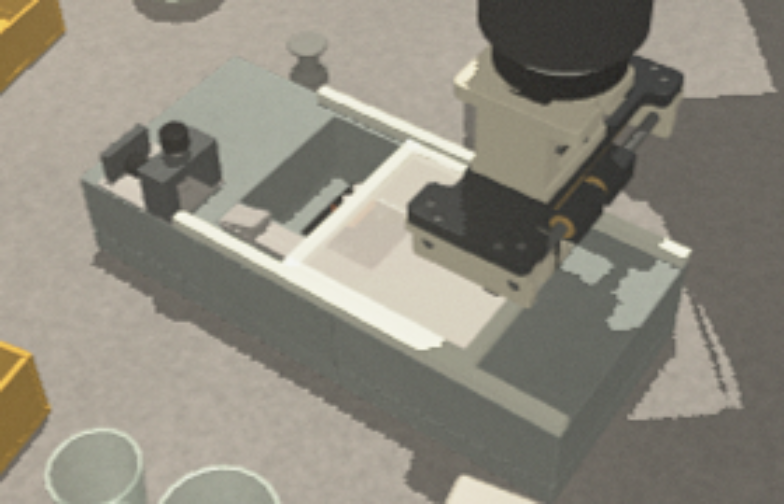

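The crop shows the guard moving with the tool. Its leading edge now overhangs the seated battery at (340,205).

Emit:
drive_tool([
  {"x": 0.004,"y": 0,"z": 0,"spin": 0,"fingers": -1},
  {"x": 0.008,"y": 0,"z": 0,"spin": 0,"fingers": -1},
  {"x": 0.012,"y": 0,"z": 0,"spin": 0,"fingers": -1},
  {"x": 0.016,"y": 0,"z": 0,"spin": 0,"fingers": -1},
  {"x": 0.02,"y": 0,"z": 0,"spin": 0,"fingers": -1},
  {"x": 0.024,"y": 0,"z": 0,"spin": 0,"fingers": -1},
  {"x": 0.027,"y": 0,"z": 0,"spin": 0,"fingers": -1},
  {"x": 0.03,"y": 0,"z": 0,"spin": 0,"fingers": -1},
])

```text
time_s: 18.4
tcp_pos: [0.6298, 0.1037, 0.1076]
eef_rot: [180.0, -0.0, -100.0]
contact_force: [-0.5, 2.0, 0.2]
gripper_width: 0.0007
gripper_force: 0.8
```

Emit:
drive_tool([
  {"x": 0.002,"y": 0,"z": 0,"spin": 0,"fingers": -1},
  {"x": 0.004,"y": 0,"z": 0,"spin": 0,"fingers": -1},
  {"x": 0.006,"y": 0,"z": 0,"spin": 0,"fingers": -1},
  {"x": 0.008,"y": 0,"z": 0,"spin": 0,"fingers": -1},
  {"x": 0.01,"y": 0,"z": 0,"spin": 0,"fingers": -1},
])

```text
time_s: 19.02
tcp_pos: [0.6281, 0.094, 0.1075]
eef_rot: [180.0, 0.0, -100.0]
contact_force: [-0.2, 1.5, -0.1]
gripper_width: 0.0009
gripper_force: 0.8
```

Emit:
drive_tool([
  {"x": 0.0015,"y": 0,"z": 0,"spin": 0,"fingers": -1},
  {"x": 0.003,"y": 0,"z": 0,"spin": 0,"fingers": -1},
  {"x": 0.0045,"y": 0,"z": 0,"spin": 0,"fingers": -1},
  {"x": 0.006,"y": 0,"z": 0,"spin": 0,"fingers": -1},
  {"x": 0.0075,"y": 0,"z": 0,"spin": 0,"fingers": -1},
])

```text
time_s: 19.65
tcp_pos: [0.6271, 0.0879, 0.1075]
eef_rot: [-180.0, 0.1, -100.0]
contact_force: [-1.3, 7.6, -1.2]
gripper_width: 0.0007
gripper_force: 3.8
```

Emit:
drive_tool([
  {"x": 0.0015,"y": 0,"z": 0,"spin": 0,"fingers": -1},
  {"x": 0.003,"y": 0,"z": 0,"spin": 0,"fingers": -1},
  {"x": 0.0045,"y": 0,"z": 0,"spin": 0,"fingers": -1},
  {"x": 0.006,"y": 0,"z": 0,"spin": 0,"fingers": -1},
])

```text
time_s: 20.15
tcp_pos: [0.626, 0.0822, 0.1075]
eef_rot: [-180.0, 0.1, -100.0]
contact_force: [-2.3, 7.9, -0.6]
gripper_width: 0.0005
gripper_force: 4.2
```

Emit:
drive_tool([
  {"x": 0.0015,"y": 0,"z": 0,"spin": 0,"fingers": -1},
  {"x": 0.003,"y": 0,"z": 0,"spin": 0,"fingers": -1},
  {"x": 0.0045,"y": 0,"z": 0,"spin": 0,"fingers": -1},
  {"x": 0.006,"y": 0,"z": 0,"spin": 0,"fingers": -1},
])

```text
time_s: 20.65
tcp_pos: [0.625, 0.0764, 0.1076]
eef_rot: [-180.0, 0.1, -100.0]
contact_force: [-2.2, 9.4, -1.3]
gripper_width: 0.0002
gripper_force: 4.5
```

Emit:
drive_tool([
  {"x": 0.0015,"y": 0,"z": 0,"spin": 0,"fingers": -1},
  {"x": 0.003,"y": 0,"z": 0,"spin": 0,"fingers": -1},
  {"x": 0.0045,"y": 0,"z": 0,"spin": 0,"fingers": -1},
])

```text
time_s: 21.02
tcp_pos: [0.6242, 0.0721, 0.1075]
eef_rot: [-180.0, 0.1, -100.0]
contact_force: [-2.4, 11.3, -0.2]
gripper_width: 0.0007
gripper_force: 4.7
```

Emit:
drive_tool([
  {"x": 0.0015,"y": 0,"z": 0,"spin": 0,"fingers": -1},
  {"x": 0.003,"y": 0,"z": 0,"spin": 0,"fingers": -1},
])

```text
time_s: 21.28
tcp_pos: [0.6237, 0.0692, 0.1076]
eef_rot: [-180.0, 0.1, -100.0]
contact_force: [-1.9, 10.1, -1.4]
gripper_width: 0.0007
gripper_force: 4.9
```

Emit:
drive_tool([
  {"x": 0.0015,"y": 0,"z": 0,"spin": 0,"fingers": -1},
  {"x": 0.003,"y": 0,"z": 0,"spin": 0,"fingers": -1},
])

```text
time_s: 21.52
tcp_pos: [0.6232, 0.0663, 0.1075]
eef_rot: [-180.0, 0.1, -100.0]
contact_force: [-2.0, 9.5, 0.5]
gripper_width: 0.0005
gripper_force: 4.8
```

Emit:
drive_tool([
  {"x": 0.0015,"y": 0,"z": 0,"spin": 0,"fingers": -1},
  {"x": 0.003,"y": 0,"z": 0,"spin": 0,"fingers": -1},
])

```text
time_s: 21.78
tcp_pos: [0.6225, 0.0617, 0.1076]
eef_rot: [-180.0, -0.0, -99.9]
contact_force: [0.1, -0.2, 0.1]
gripper_width: 0.0002
gripper_force: 0.0
```

Emit:
drive_tool([
  {"x": 0.0015,"y": 0,"z": 0,"spin": 0,"fingers": -1},
  {"x": 0.003,"y": 0,"z": 0,"spin": 0,"fingers": -1},
])

```text
time_s: 22.02
tcp_pos: [0.622, 0.0581, 0.1076]
eef_rot: [-180.0, -0.0, -100.0]
contact_force: [-0.2, 0.5, -0.2]
gripper_width: 0.0003
gripper_force: 0.0
```

The push force dropped to zero, so the latch has clicked. Now I'll creep up to the buffer.

Emit:
drive_tool([
  {"x": 0.0005,"y": 0,"z": 0,"spin": 0,"fingers": -1},
  {"x": 0.001,"y": 0,"z": 0,"spin": 0,"fingers": -1},
  {"x": 0.0015,"y": 0,"z": 0,"spin": 0,"fingers": -1},
])

```text
time_s: 22.4
tcp_pos: [0.6219, 0.0576, 0.1076]
eef_rot: [-180.0, 0.0, -100.0]
contact_force: [-0.3, 4.8, -0.7]
gripper_width: 0.0006
gripper_force: 2.0
```

Emit:
drive_tool([
  {"x": 0.0005,"y": 0,"z": 0,"spin": 0,"fingers": -1},
  {"x": 0.001,"y": 0,"z": 0,"spin": 0,"fingers": -1},
])

```text
time_s: 22.65
tcp_pos: [0.6218, 0.0571, 0.1076]
eef_rot: [-180.0, 0.1, -100.0]
contact_force: [-0.2, 8.4, -0.3]
gripper_width: 0.0005
gripper_force: 3.7
```

Emit:
drive_tool([
  {"x": 0.0005,"y": 0,"z": 0,"spin": 0,"fingers": -1},
  {"x": 0.0005,"y": 0,"z": 0,"spin": 0,"fingers": -1},
])

```text
time_s: 22.9
tcp_pos: [0.6218, 0.057, 0.1077]
eef_rot: [-180.0, 0.1, -100.0]
contact_force: [0.1, 7.7, -0.2]
gripper_width: 0.0005
gripper_force: 3.9
```

Emit:
drive_tool([
  {"x": 0.0005,"y": 0,"z": 0,"spin": 0,"fingers": -1},
  {"x": 0.001,"y": 0,"z": 0,"spin": 0,"fingers": -1},
  {"x": 0.001,"y": 0,"z": 0,"spin": 0,"fingers": -1},
])

```text
time_s: 23.28
tcp_pos: [0.6217, 0.0566, 0.1077]
eef_rot: [-179.9, 0.2, -100.0]
contact_force: [-1.1, 9.7, -0.5]
gripper_width: 0.0004
gripper_force: 5.2
```

Emit:
drive_tool([
  {"x": 0.0005,"y": 0,"z": 0,"spin": 0,"fingers": -1},
  {"x": 0.0005,"y": 0,"z": 0,"spin": 0,"fingers": -1},
])

```text
time_s: 23.52
tcp_pos: [0.6217, 0.0565, 0.1077]
eef_rot: [-179.9, 0.2, -99.9]
contact_force: [-0.0, 12.5, 0.2]
gripper_width: 0.0006
gripper_force: 5.9
```

Emit:
drive_tool([
  {"x": 0.0005,"y": 0,"z": 0,"spin": 0,"fingers": -1},
  {"x": 0.001,"y": 0,"z": 0,"spin": 0,"fingers": -1},
  {"x": 0.001,"y": 0,"z": 0,"spin": 0,"fingers": -1},
])

```text
time_s: 23.9
tcp_pos: [0.6216, 0.0561, 0.1077]
eef_rot: [-179.9, 0.2, -99.9]
contact_force: [-1.5, 15.7, -0.1]
gripper_width: 0.0006
gripper_force: 7.2
```

Emit:
drive_tool([
  {"x": 0,"y": 0,"z": 0,"spin": 0,"fingers": -1},
  {"x": 0,"y": 0,"z": 0,"spin": 0,"fingers": -1},
  {"x": 0,"y": 0,"z": 0,"spin": 0,"fingers": -1},
  {"x": 0,"y": 0,"z": 0,"spin": 0,"fingers": -1},
])

```text
time_s: 24.4
tcp_pos: [0.6217, 0.0561, 0.1077]
eef_rot: [-179.9, 0.2, -99.9]
contact_force: [-2.5, 15.1, -0.5]
gripper_width: 0.0006
gripper_force: 7.2
```

Emit:
drive_tool([
  {"x": -0.003,"y": 0,"z": 0,"spin": 0,"fingers": -1},
  {"x": -0.008,"y": 0,"z": 0,"spin": 0,"fingers": -1},
  {"x": -0.018,"y": 0,"z": 0,"spin": 0,"fingers": -1},
  {"x": -0.03,"y": 0,"z": 0,"spin": 0,"fingers": -1},
  {"x": -0.03,"y": 0,"z": -0.04,"spin": 0,"fingers": -1},
  {"x": -0.03,"y": 0,"z": -0.09,"spin": 0,"fingers": -1},
  {"x": -0.06,"y": 0,"z": -0.13,"spin": 0,"fingers": -1},
  {"x": -0.1,"y": 0,"z": -0.13,"spin": 0,"fingers": -1},
  {"x": -0.1,"y": 0,"z": -0.13,"spin": 0,"fingers": -1},
])

```text
time_s: 25.52
tcp_pos: [0.6386, 0.1544, 0.2378]
eef_rot: [-180.0, 0.0, -99.8]
contact_force: [-0.5, 0.2, -0.9]
gripper_width: 0.0003
gripper_force: 0.0
```

```bash
python3 -c "
from h import *
shot('side','s3')
im=cv2.imread('pics/s3.png'); cv2.imwrite('pics/s3c.png',cv2.resize(im[150:370,220:480],None,fx=2.7,fy=2.7))
print(sensors.get_state()['contact_force'])"
```

```text
[ 0.01948825 -0.69495476  0.99782264]
```

View pics/s3c.png

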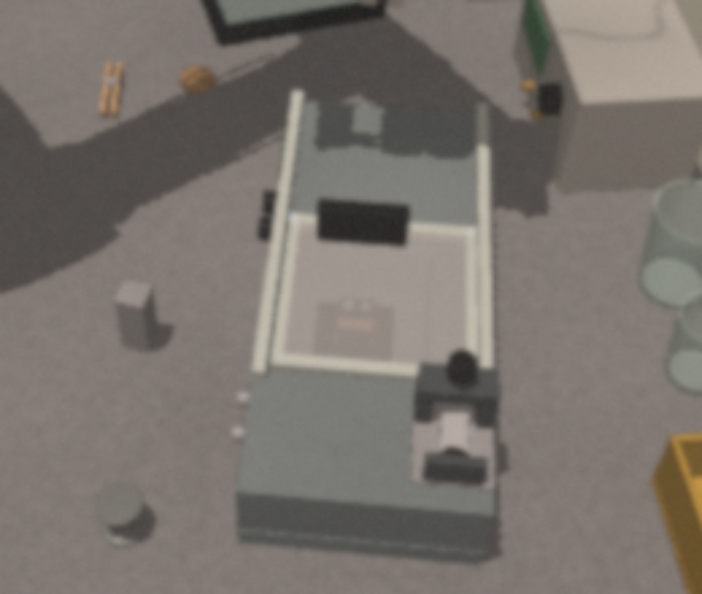

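The side view shows the guard closed over the battery at (355,310), with its tongue at the buffer (452,440). The bystanders are where they started and the robot is clear.

```bash
python3 -c "
from plant import r
print(r.close_job())"
```

```text
the job is handed in; nothing more can be done
None
```

The battery is seated in the well and the guard is shut over it; the push force dropped to zero at the latch, as expected for the click. I then leaned on the guard with about 15 N, the bystanders stayed in place, the robot is clear and the job was handed in at about 25.5 s (verdict not shown).

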